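# Feel for the release notch of a sample case and press it open

## Task

The lid of the grey sample case is let go by a release pad at the bottom of a notch, which lies somewhere along the black rail on the near edge of the case. Find the notch, which is hard to see but easy to feel by sliding a fingertip along the rail, press the pad inside it all the way down so that the lid comes ajar, then move clear. Do not touch the lid itself, and leave the marker, tape, dish and tube that lie or stand round the case where they are.

Things in the scene. Friction and masses are not known exactly. Their poses are not given: they have to be found in the camera images.
- case: Fixed grey plastic sample case, 172 mm deep (x) by 350 mm wide (y), 60 mm high with its flat lid shut; origin at the centre of its underside, z up, its -x side (the black rail) towards the robot, yaw varies. The rail is a black bar along y, 40 mm deep (x = -84 to -44 mm). The lid's front edge is at x = -35 mm.
- rail_mid (a point): Middle of the rail's flat top, 50 mm up, at (-65, 0, 50) mm in the case frame; axes as the case. In this top is one notch, 44 mm long along y, open upwards and to the front, black as the rail. Its centre lies anywhere within 50 mm either side of this point along y; the place is not given: find it by touch or sight. Its floor is the release pad.
- rail_left (a point): Left (+y) end of the flat rail top, at (-65, +73, 50) mm in the case frame; from here on a black end block stands 3 mm higher.
- rail_right (a point): Right (-y) end of the flat rail top, at (-65, -73, 50) mm in the case frame; from here on a black end block stands 3 mm higher.
- release (a joint): Downward travel of the release pad (black, 42 mm along y by 37 mm, at the bottom of the notch) in m: 0 up, its top 38 mm above the worktop and 12 mm below the rail's top; 0.008 all the way down. It resists with about 6 N, never springs back and stays where it is pushed.
- lid_panel: The grey lid, 118 x 346 x 8 mm with low ribs, hinged at the far edge of the case; origin on the hinge line, axes as the case when shut. It is geared to the release pad: level with the pad up, tilted open by 0.2 rad with the pad all the way down (its front edge then about 24 mm higher). Not to be touched.
- marker: Loose black and white marker pen lying in front of the case, 138 mm long, 13 mm thick; origin at the centre of its underside. Leave alone.
- tape: Loose roll of green tape, 78 mm across, 19 mm high, lying in front of the case to the right; origin at the centre of its underside. Leave alone.
- dish: Loose petri dish, 89 mm across, 15 mm high, right of the case; origin at the centre of its underside. Leave alone.
- tube: Loose capped tube standing upright left of the case, 34 mm across, 114 mm high; origin at the centre of its underside. Leave alone.

How it is judged (in metres and radians):
At the end, for the whole second after the job is handed in: The release pad is down by more than 6.5 of its 8 mm and the lid stands ajar by more than 0.15 rad; marker, tape, dish and tube are within 15 mm of where they stood (value of joint release above 0.0065 m and angle between lid_panel's own z axis and vertical above 0.15 rad and distance of each of marker, tape, dish, tube from where it was at the start of the episode below 0.015 m); the robot touches nothing.
It fails at once if the robot touched the lid (contact force between any of the arm, the fingers and lid_panel above 0.3 N).
It fails at once if the marker, tape, dish or tube was lifted or shifted more than 15 mm (distance of any of marker, tape, dish, tube from where it was at the start of the episode above 0.015 m).
It also fails if it takes over 48 s, if anything falls off the work surface, if the arm or the gripper's body presses on something with over 40 N, if the wrist force passes 120 N, or if a joint passes its speed limit or range.

## Robot

A 6-joint arm with a two-finger parallel gripper is mounted at the origin on a cart in front of the work surface, level with it; the furniture and walls round the work are solid. World frame = base frame: x ahead of the robot, y to its left, z up, the work surface at z = 0. Lengths are in m, angles in degrees, forces in N, time in s.
With the tool pointing down it reaches from about 0.3 to 0.775 m from the base axis. Payload 14.6 kg.
Tool frame: the origin (TCP) lies between the finger pads; the fingertips stand 19 mm ahead of it and the grasp point (between the pads) is the TCP (manip.finger_overhang is the distance from the TCP to the fingertips, in m); z points along the fingers, y is the line along which they close (so a half turn about z gives the same grasp; the last joint's range is limited). The gripper opens to 85 mm and grips with 20 to 120 N. Pads are 22 mm wide; open, the fingers measure 114 mm over their backs; the gripper's body (76 mm by 85 mm) begins 54 mm behind the grasp point. The pads swing forward as they close: fully open they stand 13 mm farther back than shut.
Start: joints at [71.643, 17.183, 87.147, -0, 75.671, -3.816], TCP at [0.138, 0.532, 0.25] pointing down, gripper open.
Joint ranges: [-173.82, 173.82], [-45.26, 126.66], [13.44, 144.39], [-59.66, 239.66], [0, 175.72], [-146.38, 146.38]. Speed limits (degrees/s): [127.2, 127.2, 147.25, 180, 180, 180].

## Interface

Orientations are given as [roll, pitch, yaw] about the fixed x, y, z axes, in that order (R = Rz(yaw) Ry(pitch) Rx(roll)).
In Python, from rig import telemetry, viewer, manip gives the robot as it stands.
- The arm moves only by the tool servo_tool, never from a script. Its argument "deltas" is text: rows parted by semicolons, each of 4 numbers parted by spaces: the shift along the tool's x, y, z in cm, then the turn about the tool's z in degrees. A call has exactly 5 rows; each row is the pose to reach, as a shift and turn from the pose commanded when the call began, along the tool's axes at that moment; what a row does not reach only later rows make up. A row lasts 1/12 s, in which the tool goes at most 41.7 mm and 7.16 degrees, less where a joint would pass 70% of its speed; a pose out of reach is approached as far as the arm can. A call with a gripper value outside its range is refused whole. "fingers" is the opening, from 0 (shut) to 1 (fully open), set as the call begins (left out, the last holds). The fingers move at their own pace and stop on an object; "force" is the grip in N (left out, the last holds). Time passes only in rows, so rows that repeat a pose let the fingers close, or fill a call up. It gives the time, the measured TCP pose, the force, the opening and the grip force at its end, in the units of the state.
- telemetry.state(): the state, without advancing time (a new reading comes with each control period).
- viewer.capture(name): name is "scene" or "side" or "wrist"; returns (picture, depth): 400x640x3 uint8, red, green, blue; 400x640 float32, m along the optical axis (not along the pixel's ray), 0 where there is no reading.
- viewer.camera_model(name): a dict with "camera_matrix" (3x3 intrinsics, pixels), "xyz" and "rotation" of the camera in the world; the wrist camera has in their place "hand_eye" (4x4, takes a point from camera to tool coordinates, whose origin is the TCP and whose axes are the flange's). Camera axes: x right, y down, z forward; pixel columns grow to the right and rows downward; lengths in m; the calibration is good to about 2 mm. A picture is of the moment at which its call begins: read the wrist's pose just before it. camera_model takes no time and is no camera call.
- manip.job_done(): hands the job in; it is judged then, once.
The state is a dict: "t": time; "qpos": joint angles; "joint_vel": joint speeds; "effort": joint torques, N m; "position": TCP position; "tool_rot": TCP orientation; "contact_force": force on the tool from outside, world axes, zero at the start; "ft_torque": the same for the moment, N m; "width": finger opening in m; "grasp_force": force on a finger pad.
Only numpy, scipy, OpenCV 4.12 (cv2) and the standard library are available. Lean on these libraries where they do the work, as an engineer would, in place of code of your own. Each camera call takes 0.05 s, during which the arm holds its last target. There are 200 camera calls.

## Working session

There is one attempt and no reset: what is moved stays moved. The work goes in short steps, Python scripts to look and compute and a tool call to move; the robot and the scene stay as the last step left them, time stands still between calls to the robot, and variables do not carry over. Pictures are saved under pics/ and viewed, at most 10 in all, crops included, and the job is handed in when it is done.

Besides the shell and the picture viewer there is one more tool, called after "Call:" as name(argument=value, ...) on one line, values as JSON. servo_tool: Moves the arm, as the interface text tells. Its arguments: {"type":"object","properties":{"deltas":{"type":"string"},"fingers":{"type":"number"},"force":{"type":"number"}},"required":["deltas"]}

```bash
mkdir -p pics; python3 - <<'E'
from rig import telemetry, viewer
import cv2,numpy as np
s=telemetry.state();print({k:np.round(v,3).tolist() for k,v in s.items()})
for n in("scene","side"):
    p,d=viewer.capture(n);cv2.imwrite(f"pics/{n}0.png",p[:,:,::-1]);np.save(f"pics/{n}0.npy",d)
    m=viewer.camera_model(n);print(n,{k:np.round(v,4).tolist() for k,v in m.items()})
print(viewer.camera_model("wrist"))
E
```

```text
{'t': 0.0, 'qpos': [71.641, 17.217, 87.182, 0.0, 75.669, -3.815], 'joint_vel': [0.073, -0.053, -0.068, 0.004, 0.034, -0.055], 'effort': [-0.001, -54.351, -36.18, -0.0, 0.004, -0.0], 'position': [0.138, 0.532, 0.25], 'tool_rot': [-179.932, -0.005, 165.456], 'contact_force': [-0.731, -0.625, 0.951], 'ft_torque': [0.023, -0.042, 0.064], 'grasp_force': 0.0, 'width': 0.085}
scene {'camera_matrix': [[387.3551, 0.0, 320.2291], [0.0, 387.3551, 195.4977], [0.0, 0.0, 1.0]], 'xyz': [0.141, 0.5058, 0.803], 'rotation': [-140.4532, 0.9092, -139.3528]}
side {'camera_matrix': [[366.7462, 0.0, 319.2125], [0.0, 366.7462, 194.7153], [0.0, 0.0, 1.0]], 'xyz': [0.3643, -0.6931, 0.4935], 'rotation': [-119.3089, -0.2706, -15.4696]}
{'camera_matrix': array([[278.3983765 ,   0.        , 317.4760811 ],
       [  0.        , 278.3983765 , 201.40825689],
       [  0.        ,   0.        ,   1.        ]]), 'hand_eye': array([[-8.50888431e-04, -9.57691613e-01, -2.87795152e-01,
         7.39529888e-02],
       [ 9.99999476e-01, -9.78940756e-04,  3.01031364e-04,
         8.79518524e-04],
       [-5.70029617e-04, -2.87794745e-01,  9.57691944e-01,
        -1.23842478e-01],
       [ 0.00000000e+00,  0.00000000e+00,  0.00000000e+00,
         1.00000000e+00]])}
```

View pics/scene0.png

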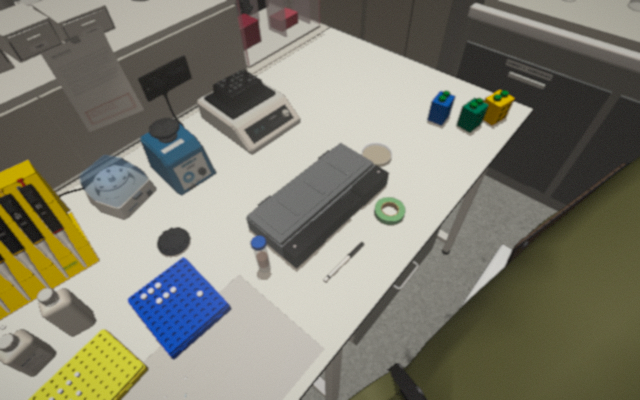

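View pics/side0.png

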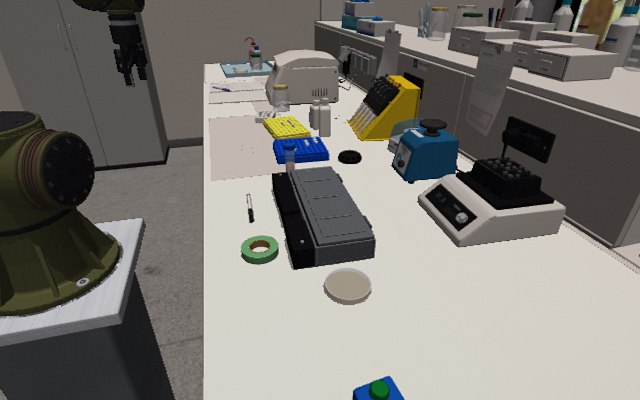

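The scene view shows the case from about (250,215) to (388,180), with its rail facing the lower right. The tape is at (390,209), the marker at (345,262), the tube at (261,250) and the dish at (376,154). In the side view the rail runs from (283,178) to (302,262). Next I'll use depth to get the case pose and perhaps the notch.

```bash
cat > h.py <<'E'
import numpy as np,cv2
from scipy.spatial.transform import Rotation as R
from rig import telemetry, viewer
def pts(d,K,Rm,t):
    v,u=np.mgrid[:d.shape[0],:d.shape[1]]
    c=np.stack([(u-K[0,2])/K[0,0]*d,(v-K[1,2])/K[1,1]*d,d],-1)
    return c@Rm.T+t
def cloud(n,d):
    m=viewer.camera_model(n);return pts(d,np.array(m["camera_matrix"]),R.from_euler('xyz',m["rotation"],degrees=True).as_matrix(),np.array(m["xyz"]))
E
python3 - <<'E'
from h import *
for n,box in(("scene",(240,140,395,265)),("side",(265,160,380,270))):
    d=np.load(f"pics/{n}0.npy");im=cv2.imread(f"pics/{n}0.png");P=cloud(n,d)
    m=np.zeros(d.shape,bool);m[box[1]:box[3],box[0]:box[2]]=1
    m&=(d>0)&(P[...,2]>.035)&(P[...,2]<.075)&(im.max(2)<120)
    k,l,st,_=cv2.connectedComponentsWithStats(m.astype(np.uint8));m=l==1+st[1:,4].argmax()
    q=P[m][:,:2].astype(np.float32);r=cv2.minAreaRect(q);print(n,m.sum(),r)
    print(cv2.boxPoints(r).round(3).tolist(),'z med',np.median(P[m][:,2]))
    w=(d>0)&(im.min(2)>150)&(abs(P[...,2])<.02);print('table z',np.median(P[w][:,2]))
    hsv=cv2.cvtColor(im,cv2.COLOR_BGR2HSV)
    g=(hsv[...,0]>50)&(hsv[...,0]<80)&(hsv[...,1]>80)&(P[...,2]<.04)&(P[...,2]>.005)
    g[:, :230]=0 if n=="scene" else g[:, :230]
    k,l,st,_=cv2.connectedComponentsWithStats(g.astype(np.uint8))
    for i in range(1,k):
        if st[i,4]>40: print('green',st[i].tolist(),P[l==i].mean(0).round(3))
    px={"scene":[(345,262),(327,279),(360,245),(261,245),(376,154),(390,219)],"side":[(250,200),(250,218),(347,287),(290,160)]}[n]
    for u,v in px: print((u,v),P[v,u].round(3))
E
```

```text
scene 7461 ((0.559856653213501, 0.03907947242259979), (0.3496129512786865, 0.17787288129329681), 87.94630432128906)
[[0.4650000035762787, -0.13199999928474426], [0.6420000195503235, -0.13899999856948853], [0.6549999713897705, 0.210999995470047], [0.47699999809265137, 0.21699999272823334]] z med 0.058153254710696656
table z 0.0015041383142961329
green [458, 117, 25, 15, 100] [ 0.406 -0.479  0.023]
(345, 262) [0.403 0.131 0.008]
(327, 279) [0.406 0.193 0.012]
(360, 245) [0.403 0.074 0.012]
(261, 245) [0.528 0.262 0.112]
(376, 154) [ 0.553 -0.202  0.014]
(390, 219) [ 0.39  -0.033  0.017]
side 6324 ((0.564538836479187, 0.059442922472953796), (0.3981296420097351, 0.1779494732618332), 87.81793975830078)
[[0.46799999475479126, -0.13600000739097595], [0.6460000276565552, -0.14300000667572021], [0.6610000133514404, 0.2549999952316284], [0.4830000102519989, 0.2619999945163727]] z med 0.05897067784134846
table z 0.0019199271038451982
green [242, 236, 36, 27, 546] [ 0.409 -0.073  0.017]
(250, 200) [0.413 0.154 0.011]
(250, 218) [0.404 0.069 0.01 ]
(347, 287) [ 0.55  -0.22   0.016]
(290, 160) [0.541 0.248 0.071]
```

```bash
python3 - <<'E'
from h import *
a=np.radians(-2.05);c=np.array([.561,.039])
for n in("scene","side"):
    d=np.load(f"pics/{n}0.npy");im=cv2.imread(f"pics/{n}0.png");P=cloud(n,d)
    q=(P[...,:2]-c)@np.array([[np.cos(a),-np.sin(a)],[np.sin(a),np.cos(a)]])
    print(n)
    for y in np.arange(-.17,.171,.01):
        s=(d>0)&(abs(q[...,1]-y)<.005)&(q[...,0]>-.080)&(q[...,0]<-.048)&(P[...,2]>.02)
        if s.sum(): print(round(y,3),s.sum(),(np.percentile(P[s][:,2],[10,50,90])*1000).round(1),im[s].mean().round(0))
E
```

```text
scene
-0.17 30 [51.4 52.7 54.6] 85.0
-0.16 34 [51.3 53.5 55.4] 70.0
-0.15 35 [51.  53.1 55.4] 65.0
-0.14 32 [51.5 53.  54.5] 60.0
-0.13 35 [51.8 52.9 54.5] 60.0
-0.12 37 [51.2 53.2 54.4] 60.0
-0.11 37 [51.2 52.6 53.8] 59.0
-0.1 33 [50.8 53.  54.1] 59.0
-0.09 39 [51.4 52.7 54.5] 59.0
-0.08 38 [51.1 52.4 54.7] 58.0
-0.07 71 [36.8 44.6 51.4] 55.0
-0.06 41 [36.3 37.7 39.3] 57.0
-0.05 33 [36.2 38.5 39.6] 57.0
-0.04 38 [36.5 37.7 39.8] 56.0
-0.03 12 [37.5 38.5 39.8] 57.0
-0.02 38 [48.1 49.8 51.7] 57.0
-0.01 41 [48.5 49.6 51.1] 56.0
0.0 43 [47.7 49.5 50.9] 56.0
0.01 44 [47.5 49.8 51.7] 56.0
0.02 41 [48.2 49.6 51.5] 57.0
0.03 43 [48.4 49.7 51.2] 57.0
0.04 46 [48.  49.9 51.4] 56.0
0.05 43 [48.3 49.7 51.2] 56.0
0.06 47 [47.7 49.2 51. ] 57.0
0.07 37 [48.5 50.4 53.2] 57.0
0.08 47 [50.9 53.4 55. ] 57.0
0.09 48 [50.8 52.4 53.8] 58.0
0.1 49 [51.9 53.2 54.7] 58.0
0.11 49 [51.5 52.9 54.4] 59.0
0.12 50 [51.  52.5 54.6] 59.0
0.13 50 [50.7 52.8 55.1] 60.0
0.14 54 [51.  52.8 54.2] 61.0
0.15 52 [51.1 52.5 55.4] 73.0
0.16 51 [51.5 52.9 54.5] 66.0
0.17 111 [25.2 47.7 53.3] 60.0
side
-0.17 90 [30.7 52.8 54.2
[... 307 characters left out ...]
7] 14.0
-0.05 21 [38.  38.9 39.6] 14.0
-0.04 32 [37.5 38.3 39.5] 14.0
-0.03 63 [37.9 39.3 49.1] 12.0
-0.02 65 [39.1 49.  51.1] 12.0
-0.01 33 [49.8 50.8 51.4] 15.0
0.0 28 [49.7 50.6 51.4] 15.0
0.01 30 [49.8 50.3 51.9] 15.0
0.02 28 [49.5 50.7 52. ] 15.0
0.03 24 [49.7 50.6 51.5] 15.0
0.04 27 [50.  50.8 51.5] 15.0
0.05 23 [49.2 50.4 51. ] 14.0
0.06 27 [49.6 50.9 51.6] 15.0
0.07 40 [49.8 51.4 53.7] 14.0
0.08 25 [52.9 53.6 54.5] 15.0
0.09 21 [52.8 53.6 54.7] 15.0
0.1 22 [52.8 53.6 54.6] 15.0
0.11 24 [52.9 53.6 55. ] 15.0
0.12 18 [52.8 53.9 54.4] 15.0
0.13 23 [52.7 53.7 54.4] 15.0
0.14 21 [52.5 54.2 54.6] 15.0
0.15 22 [52.8 54.2 55.4] 27.0
0.16 15 [53.2 53.9 54.8] 17.0
0.17 14 [52.8 53.5 54.2] 83.0
```

Depth shows the rail top at 50 mm and a 12 mm dip at case y from about −68 to −25 mm, so that is the notch. The press point is near world (0.492, −0.005). I'll head above it with the fingers shut.

Call:
servo_tool(deltas="-3 -2.7 0 -3; -6 -5.4 0 -6; -9 -8 0 -9; -12 -10.7 0 -12; -14.8 -13.4 0 -12.5", fingers=0)

```text
t: 0.52
position: [0.2483, 0.3637, 0.25]
tool_rot: [-180.0, -0.0, 178.2]
contact_force: [1.2, 0.6, -0.5]
width: 0.0257
grasp_force: 0.0
```

Call:
servo_tool(deltas="-2.3 -3.3 0 0; -4.6 -6.6 0 0; -7 -10 0 0; -9.4 -13.3 0 0; -11.7 -16.5 0 0")

```text
t: 0.93
position: [0.3593, 0.1945, 0.2503]
tool_rot: [180.0, 0.0, 178.0]
contact_force: [1.0, 0.8, 0.4]
width: 0.0001
grasp_force: 0.0
```

Call:
servo_tool(deltas="-2.3 -3.3 0 0; -4.6 -6.6 0 0; -7 -10 0 0; -9.4 -13.3 0 0; -11.7 -16.5 0 0")

```text
t: 1.35
position: [0.4705, 0.0252, 0.2502]
tool_rot: [-180.0, -0.0, 177.9]
contact_force: [1.0, 1.2, 0.6]
width: 0.0004
grasp_force: 0.0
```

Call:
servo_tool(deltas="-1 -1.5 0.5 0; -2.3 -3 2 0; -2.3 -3 4 0; -2.3 -3 6 0; -2.3 -3 7.5 0")

```text
t: 1.77
position: [0.4912, -0.0038, 0.1734]
tool_rot: [180.0, -0.1, 177.9]
contact_force: [0.1, -0.4, -0.3]
width: 0.0001
grasp_force: 0.0
```

```bash
python3 - <<'E'
from h import *
from rig import manip
s=telemetry.state();print(s["t"],s["position"],s["tool_rot"],s["qpos"],s["contact_force"],s["width"],manip.finger_overhang)
p,d=viewer.capture("wrist");cv2.imwrite("pics/w1.png",p[:,:,::-1])
m=viewer.camera_model("wrist");H=np.array(m["hand_eye"]);T=np.eye(4);T[:3,:3]=R.from_euler('xyz',s["tool_rot"],degrees=True).as_matrix();T[:3,3]=s["position"];W=T@H
P=pts(d,np.array(m["camera_matrix"]),W[:3,:3],W[:3,3])
ok=(d>0)
# height map along y at several x
for x in(.48,.49,.50,.51):
    s=ok&(abs(P[...,0]-x)<.003)&(P[...,2]<.06)&(P[...,2]>.03)
    print(x,[(round(y*1000),round(float(np.median(P[s&(abs(P[...,1]-y)<.002)][:,2]))*1000) if 0 else (lambda z: round(float(np.median(z))*1000) if len(z) else None)(P[s&(abs(P[...,1]-y)<.002)][:,2])) for y in np.arange(-.05,.06,.004)])
s=ok&(abs(P[...,1]-.01)<.05)&(P[...,2]>.056)&(P[...,2]<.066);print('lid front x',np.percentile(P[s][:,0],[1,3,10]))
s=ok&(abs(P[...,1]-.05)<.02)&(P[...,2]>.045)&(P[...,2]<.053);print('rail x',np.percentile(P[s][:,0],[1,50,99]))
E
```

```text
1.7667 [ 0.49122668 -0.00377299  0.17338339] [ 1.79994403e+02 -1.09936791e-01  1.77913393e+02] [-4.71311170e+00  1.44614099e+01  1.01515472e+02  6.14875992e-04
  6.41331954e+01 -9.26267685e+01] [ 0.07554833 -0.3905705  -0.29375455] 7.668956864492174e-05 0.019
0.48 [(-50, 53), (-46, 54), (-42, 53), (-38, 53), (-34, 53), (-30, 50), (-26, 39), (-22, 39), (-18, 38), (-14, 39), (-10, 38), (-6, 38), (-2, 38), (2, 38), (6, 38), (10, 38), (14, 38), (18, 50), (22, 50), (26, 51), (30, 50), (34, 51), (38, 51), (42, 50), (46, 50), (50, 50), (54, 50), (58, 50)]
0.49 [(-50, 53), (-46, 54), (-42, 53), (-38, 53), (-34, 53), (-30, 50), (-26, 39), (-22, 38), (-18, 38), (-14, 38), (-10, 38), (-6, 39), (-2, 39), (2, 39), (6, 38), (10, 38), (14, 38), (18, 50), (22, 50), (26, 50), (30, 50), (34, 50), (38, 50), (42, 50), (46, 50), (50, 50), (54, 50), (58, 50)]
0.5 [(-50, 53), (-46, 53), (-42, 53), (-38, 53), (-34, 53), (-30, 50), (-26, 39), (-22, 38), (-18, 38), (-14, 38), (-10, 39), (-6, 38), (-2, 38), (2, 38), (6, 39), (10, 38), (14, 38), (18, 50), (22, 50), (26, 50), (30, 50), (34, 50), (38, 50), (42, 50), (46, 50), (50, 50), (54, 50), (58, 51)]
0.51 [(-50, 53), (-46, 53), (-42, 53), (-38, 53), (-34, 52), (-30, 50), (-26, 38), (-22, 38), (-18, 38), (-14, 38), (-10, 39), (-6, 38), (-2, 38), (2, 38), (6, 38), (10, 38), (14, 38), (18, 50), (22, 50), (26, 50), (30, 50), (34, 50), (38, 51), (42, 50), (46, 50), (50, 50), (54, 50), (58, 51)]
lid front x [0.52275141 0.52356219 0.52577756]
rail x [0.47592791 0.49766864 0.52199289]
```

View pics/w1.png

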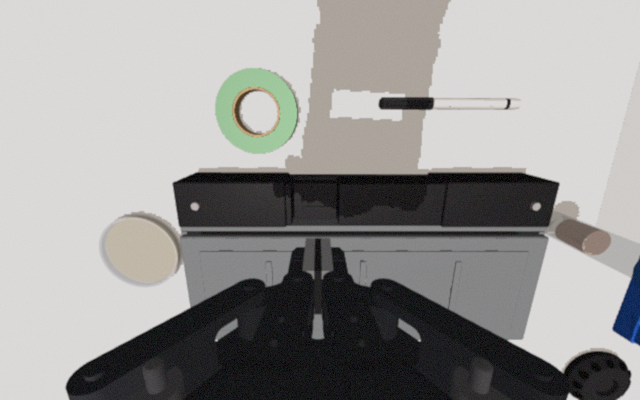

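The notch shows at pixels x 292–338, y 180–222, with its centre at world y ≈ −0.006. The lid's front edge is at x ≈ 0.523. I'll correct by a few mm and go down.

Call:
servo_tool(deltas="0.2 -0.2 2 0; 0.2 -0.2 5 0; 0.2 -0.2 8 0; 0.2 -0.2 10 0; 0.2 -0.2 11 0")

```text
t: 2.23
position: [0.4887, -0.0052, 0.0632]
tool_rot: [180.0, -0.2, 178.0]
contact_force: [0.6, 0.4, -0.8]
width: -0.0002
grasp_force: 0.0
```

Call:
servo_tool(deltas="0 0 0.2 0; 0 0 0.4 0; 0 0 0.6 0; 0 0 0.8 0; 0 0 1 0")

```text
t: 2.65
position: [0.4902, -0.0054, 0.0562]
tool_rot: [-180.0, 0.1, 178.0]
contact_force: [-0.5, 0.1, 6.6]
width: 0.0001
grasp_force: 3.1
```

The tip has met the pad at about 6 N, at the expected height. I'll keep pressing.

Call:
servo_tool(deltas="0 0 0.15 0; 0 0 0.3 0; 0 0 0.4 0; 0 0 0.5 0; 0 0 0.5 0")

```text
t: 3.07
position: [0.4902, -0.0054, 0.0509]
tool_rot: [-180.0, 0.1, 178.0]
contact_force: [0.6, -0.4, 3.4]
width: 0.0004
grasp_force: 1.6
```

Call:
servo_tool(deltas="0 0 0.1 0; 0 0 0.2 0; 0 0 0.3 0; 0 0 0.3 0; 0 0 0.3 0")

```text
t: 3.48
position: [0.4902, -0.0054, 0.0486]
tool_rot: [-180.0, 0.1, 178.0]
contact_force: [-6.0, 0.2, 17.6]
width: -0.0002
grasp_force: 8.7
```

It bottomed out: the force rose to 18 N at 0.0486. I'll go straight up.

Call:
servo_tool(deltas="0 0 -0.5 0; 0 0 -2 0; 0 0 -4.5 0; 0 0 -7.5 0; 0 0 -10.5 0")

```text
t: 3.9
position: [0.4893, -0.0053, 0.1535]
tool_rot: [180.0, -0.0, 178.0]
contact_force: [1.3, 0.6, 0.1]
width: -0.0004
grasp_force: 0.0
```

Call:
servo_tool(deltas="0 0 -2 0; 0 0 -4 0; 0 0 -5 0; 0 0 -5 0; 0 0 -5 0")

```text
t: 4.32
position: [0.4895, -0.0053, 0.2018]
tool_rot: [-180.0, -0.0, 178.0]
contact_force: [-0.8, 0.1, 0.0]
width: 0.0001
grasp_force: 0.0
```

```bash
python3 - <<'E'
from h import *
print(telemetry.state()["contact_force"])
p,d=viewer.capture("side");cv2.imwrite("pics/s2.png",p[:,:,::-1]);P=cloud("side",d)
print("tape/marker/dish shift px diff",[int((cv2.absdiff(cv2.imread("pics/side0.png")[b:e,a:c],p[b:e,a:c,::-1].copy()).max(2)>40).sum()) for a,b,c,e in((238,232,282,266),(244,190,258,224),(320,266,375,306),(282,140,300,168))])
s=(d>0)&(P[...,2]>.045)&(P[...,2]<.1)
for x in(.50,.53,.56,.60,.63):
    z=P[s&(abs(P[...,0]-x)<.004)&(abs(P[...,1])<.08)][:,2];print(x,np.median(z).round(4))
z=P[(d>0)&(abs(P[...,0]-.49)<.012)&(abs(P[...,1]-.0)<.012)&(P[...,2]<.06)][:,2];print('pad',np.percentile(z,[10,50]) if len(z) else None)
E
```

```text
[-0.77553142  0.10648331  0.02751228]
tape/marker/dish shift px diff [251, 60, 0, 275]
0.5 0.0517
0.53 0.0817
0.56 0.0783
0.6 0.0701
0.63 0.0635
pad [0.02929247 0.03071813]
```

View pics/s2.png

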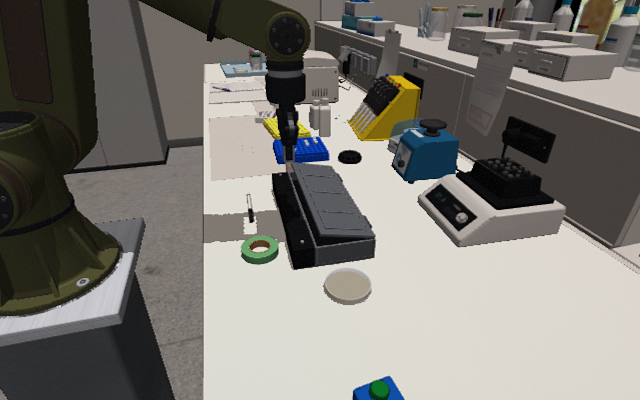

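The side view shows the lid ajar, at about 0.18–0.2 rad. The pad is at 30 mm, the small objects are where they were, and the gripper is clear above at (288,140).

```bash
python3 -c "
from rig import manip
print(manip.job_done())"
```

```text
the job is handed in; nothing more can be done
None
```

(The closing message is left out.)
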